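# Check a stirrer plate with a hand probe

### The arm

A 7-joint arm with a two-finger parallel gripper is mounted at the origin on the work surface. World frame = base frame: x ahead of the robot, y to its left, z up, the work surface at z = 0. Lengths are in m, angles in degrees, forces in N, time in s.
With the tool pointing down it reaches from about 0.425 to 0.95 m from the base axis. Payload 4.7 kg.
Tool frame: the origin (TCP) lies between the finger pads; the fingertips stand 25 mm ahead of it and the grasp point (between the pads) lies 6 mm ahead of it; z points along the fingers, y is the line along which they close (so a half turn about z gives the same grasp; the last joint's range is limited). The gripper opens to 85 mm and grips with 20 to 120 N. Pads are 22 mm wide; open, the fingers measure 114 mm over their backs; the gripper's body (76 mm by 85 mm) begins 54 mm behind the grasp point. The pads swing forward as they close: fully open they stand 13 mm farther back than shut.
Start: joints at [62.286, 26.849, -2.785, 87.806, 1.381, 65.374, -4.715], TCP at [0.297, -0.606, 0.256] pointing down, gripper open.
Joint ranges: [-148.3, 148.3], [-19.14, 114.17], [-79.39, 73.82], [5.75, 140.21], [-59.74, 239.74], [12.07, 113.84], [-152.46, 152.46]. Speed limits (degrees/s): [147.25, 147.25, 180, 180, 180, 180, 180].

### API

Orientations are given as [roll, pitch, yaw] about the fixed x, y, z axes, in that order (R = Rz(yaw) Ry(pitch) Rx(roll)).
In Python, from workcell import manip gives the robot as it stands.
- The arm moves only by the tool move_arm, never from a script. Its arguments are lists of equal length, an entry for each row: "translation": the shift along the tool's x, y, z in mm, a list of three; "yaw": the turn about the tool's z in rad. In form: {"translation": [[dx, dy, dz], ...], "yaw": [yaw, ...]}. A call has 1 to 12 rows; each row is the pose to reach, as a shift and turn from the pose commanded when the call began, along the tool's axes at that moment; what a row does not reach only later rows make up. A row lasts 1/8 s, in which the tool goes at most 62.5 mm and 10.7 degrees, less where a joint would pass 70% of its speed; a pose out of reach is approached as far as the arm can. A call with a gripper value outside its range is refused whole. "fingers" is the closure, from -1 (fully open) to 1 (shut), so that 0 is half open, set as the call begins (left out, the last holds). The fingers move at their own pace and stop on an object; "newtons" is the grip in N (left out, the last holds). Time passes only in rows, so rows that repeat a pose let the fingers close. It gives the time, the measured TCP pose, the force, the opening and the grip force at its end, in the units of the state.
- manip.get_obs(): the state, without advancing time (a new reading comes with each control period).
- manip.grab_frame(name): name is "scene" or "top"; returns a dict with "color" (480x640x3 uint8, red, green, blue), "fx", "fy", "cx", "cy" (pixels), "k1" (the pictures are not rectified: a ray, as slopes to the right and down, at radius r is drawn at 1 + k1 r^2 times it, then the intrinsics apply), "rvec" (rotation vector, rad) and "tvec" (3), from world to camera coordinates, as OpenCV has them. Camera axes: x right, y down, z forward; pixel columns grow to the right and rows downward; lengths in m; the calibration is good to about 2 mm. A picture is of the moment at which its call begins. There is no depth.
- manip.close_job(): hands the job in; it is judged then, once.
The state is a dict: "t": time; "joints": joint angles; "joint_vel": joint speeds; "effort": joint torques, N m; "tcp_pos": TCP position; "orientation": TCP orientation; "ft_force": force on the tool from outside, world axes, zero at the start; "moment": the same for the moment, N m; "width": opening from 0.0 (shut) to 1.0 (fully open); "grasp_force": force on a finger pad.
Only numpy, scipy, OpenCV 4.12 (cv2) and the standard library are available. Lean on these libraries where they do the work, as an engineer would, in place of code of your own. Each camera call takes 0.05 s, during which the arm holds its last target. There are 200 camera calls.

### The job

Lift the steel canister off the stirrer by its handle and set it down gently, upright and wholly on the round cork mat, and let go of it. Then take the sprung probe out of its stand and hold it upright with its foot on the dark marked spot of the stirrer plate, pressing lightly so that the sprung foot is pushed partway in but not down to its stop. Finish while still holding the probe pressed there; leave the other things on the bench alone.

Things in the scene. Friction and masses are not known exactly. Their poses are not given: they have to be found in the camera images.
- stirrer: laboratory stirrer, fixed: white casing 200 x 200 mm, on it a square white plate 170 x 170 mm whose flat top is 75 mm above the bench; a control panel 44 mm high sticks out 37 mm beyond the casing on its -x side. Origin: centre of the casing at bench level; z up. Its place varies, and its yaw up to 14 degrees
- spot (a point): centre of the marked spot on the stirrer plate: a dark disc 20 mm across, level with the plate's face (75 mm above the bench), 25 mm along +x and 15 mm along +y of the stirrer's own axes from the plate's centre. At first the canister covers it. The plate is rigid
- canister: closed steel canister, loose, 0.4 to 0.75 kg, 100 mm across, 97 mm high to its lid, on the stirrer plate near its centre. Over the lid a bridge handle: black bar along the canister's y, 81 mm long, 14 x 14 mm thick, centred 150 mm above the underside, on two posts (67 mm clear between them, 46 mm clear under the bar). Origin: centre of the underside; z up
- canister_grip (a point): middle of the canister's handle bar, 150 mm above the canister's underside; its axes are the canister's (bar along y)
- mat: round cork mat, 150 mm across, 6 mm thick, fixed flat on the bench to one side of the stirrer, left or right. Origin: centre of its underside
- stand: grey block 70 x 70 mm, 85 mm high, fixed to the bench on the other side of the stirrer from the mat, with an upright 17 mm hole through its middle in which the probe stands. Origin: centre of its underside; z up
- probe: hand probe, loose, 0.15 kg, upright in the stand. Origin: centre of the underside of its black collar (36 mm across, 10 mm thick), which rests on the stand's top; z up. Above: white handle 24 x 24 mm square (sides along x and y), from 10 to 90 mm above the origin. Below: steel stem and sprung foot, 12 mm across, ending 70 mm below the origin; raise it over 70 mm to clear the stand
- probe_foot (a point): centre of the flat end of the probe's sprung foot, on the probe's axis, 70 mm below the probe's origin when not pressed
- probe_tip (a joint): how far the sprung foot is pushed into the stem, in m: 0 when free, 0.008 at its stop. The spring starts to give at 1.5 N and takes 0.6 N more for each mm (6.3 N at the stop)
- bottle: bystander: amber bottle, 64 mm across, 130 mm high, beyond the stirrer. Origin: centre of its underside
- tipbox: bystander: blue box with clear lid, 85 x 120 mm, 65 mm high, beyond the stirrer. Origin: centre of its underside
- jar: bystander: white jar, 60 mm across, 75 mm high, far to the left. Origin: centre of its underside
Not all that is in view belongs to the job. Several things have the shape of the canister; the one meant has the colours described above.

How it is judged:
By the outcome, as a careful person would: the job done as asked, in the order asked, and still so for the second after the job is handed in, while the arm keeps its last pose, push and grip.
It also fails if it takes over 64 s, if anything falls off the work surface, if the arm or the gripper's body presses on something with over 40 N, if the wrist force passes 120 N, or if a joint passes its speed limit or range.

## Working session

There is one attempt and no reset: what is moved stays moved. The work goes in short steps, Python scripts to look and compute and a tool call to move; the robot and the scene stay as the last step left them, time stands still between calls to the robot, and variables do not carry over. Pictures are saved under pics/ and viewed, at most 10 in all, crops included, and the job is handed in when it is done.

Besides the shell and the picture viewer there is one more tool, called by a JSON object that holds its "name" and its "arguments". move_arm: Moves the arm, as the interface text tells. Its arguments: {"type":"object","properties":{"translation":{"type":"array","items":{"type":"array","items":{"type":"number"}}},"yaw":{"type":"array","items":{"type":"number"}},"fingers":{"type":"number"},"newtons":{"type":"number"}},"required":["translation","yaw"]}

```bash
mkdir -p pics; ls; cat > h.py <<'E'
import numpy as np, cv2
from workcell import manip
def frame(n,save=None):
    f=manip.grab_frame(n)
    if save: cv2.imwrite('pics/'+save,f['color'][...,::-1])
    return f
def cal(f):
    K=np.array([[f['fx'],0,f['cx']],[0,f['fy'],f['cy']],[0,0,1.]]);d=np.array([f['k1'],0,0,0.])
    return K,d,np.array(f['rvec'],float).reshape(3,1),np.array(f['tvec'],float).reshape(3,1)
def ray(f,uv):
    K,d,r,t=cal(f);R=cv2.Rodrigues(r)[0]
    p=cv2.undistortPoints(np.array(uv,float).reshape(-1,1,2),K,d).reshape(-1,2)
    return (-R.T@t).ravel(), np.c_[p,np.ones(len(p))]@R
def onplane(f,uv,z):
    c,d=ray(f,uv); return c+d*((z-c[2])/d[:,2])[:,None]
def proj(f,P):
    K,d,r,t=cal(f); return cv2.projectPoints(np.array(P,float).reshape(-1,1,3),r,t,K,d)[0].reshape(-1,2)
E
python3 - <<'E'
from h import *
for n in('scene','top'):
    f=frame(n,n+'0.png'); print(n,f['fx'],f['k1'],ray(f,[[320,240]]))
o=manip.get_obs(); print(o)
E
```

```text
pics
scene 507.3055367290205 -0.1132894753756903 (array([0.97278708, 0.15638874, 0.92220286]), array([[-0.47201679, -0.17607441, -0.86390379]]))
top 540.2900871509875 -0.0990752633876639 (array([0.38668741, 0.01785715, 1.21687674]), array([[ 0.13510885, -0.02146766, -0.99068276]]))
{'t': 0.1, 'joints': array([62.28516318, 26.89437571, -2.78435515, 87.86683215,  1.38081406,
       65.37701203, -4.71535936]), 'joint_vel': array([ 0.06971224, -0.16211894, -0.02372957, -0.15844768,  0.01541231,
        0.00207082,  0.03170177]), 'effort': array([ 8.47868960e-04, -5.11514819e+01, -4.68292355e-02, -2.38389999e+01,
        1.08111682e-02,  4.34027432e-03,  4.60377166e-06]), 'tcp_pos': array([ 0.29632402, -0.60593515,  0.25534679]), 'orientation': array([-1.79895397e+02,  3.69251680e-03,  2.60607829e+01]), 'ft_force': array([ 0.93152651, -0.32276127,  0.59170053]), 'moment': array([ 0.02801177, -0.01892536,  0.01119163]), 'grasp_force': 0.0, 'width': 1.0017478118688175}
```

View pics/scene0.png

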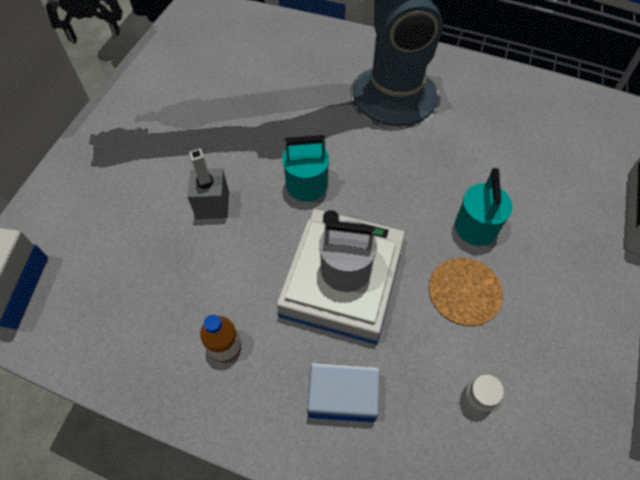

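View pics/top0.png

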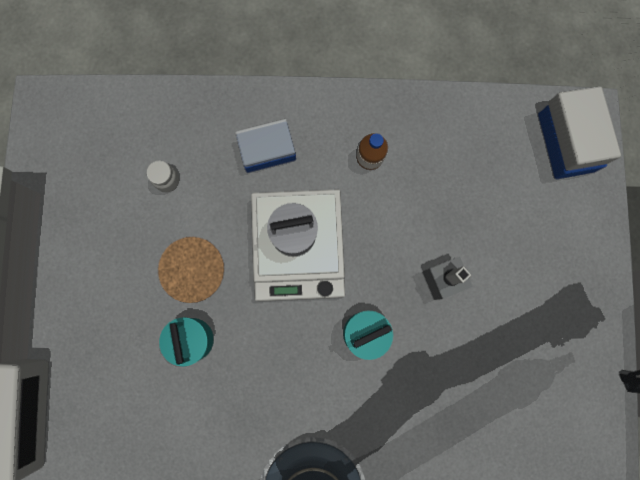

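The scene view has the canister at (347,255), the mat at (466,290) and the probe at (200,170). In the top view the canister is at (293,228) with its bar from 271 to 313, the stirrer spans 252–344 x 191–300, the mat is at (191,269) and the probe top at (463,274). The two teal canisters are decoys.

```bash
cat > m.py <<'E'
from h import *
def big(m,roi):
    x0,y0,x1,y1=roi; k=np.zeros_like(m); k[y0:y1,x0:x1]=m[y0:y1,x0:x1]
    c=cv2.findContours(k,cv2.RETR_EXTERNAL,cv2.CHAIN_APPROX_NONE)[0]
    return max(c,key=cv2.contourArea).reshape(-1,2)
def seg(f,kind,roi):
    hsv=cv2.cvtColor(f['color'],cv2.COLOR_RGB2HSV)
    lo,hi=dict(black=((0,0,0),(180,255,60)),brown=((5,80,60),(20,255,255)),white=((0,0,170),(180,60,255)))[kind]
    return big(cv2.inRange(hsv,lo,hi),roi)
E
python3 - <<'E'
from m import *
T=frame('top');S=frame('scene')
def rect(f,c,z):
    P=onplane(f,c,z)[:,:2].astype(np.float32)*1000
    return cv2.minAreaRect(P)
for n,f,rb,rm,rp in(('top',T,(262,205,322,245),(140,220,240,320),(450,260,475,290)),('scene',S,(330,205,390,245),(410,240,520,340),(180,140,215,175))):
    c=seg(f,'brown',rm); print(n,'mat',rect(f,c,.006))
    c=seg(f,'black',rb); print(n,'bar px',c.min(0),c.max(0),rect(f,c,.232))
    try: c=seg(f,'white',rp); print(n,'probe px',c.min(0),c.max(0),rect(f,c,.175))
    except Exception as e: print(e)
c=seg(T,'white',(240,180,350,279));print('top plate',rect(T,c,.075),rect(T,c,.065))
c=seg(S,'white',(270,200,410,350));print('scene stirrer px',cv2.approxPolyDP(c.reshape(-1,1,2),5,True).reshape(-1,2).tolist())
a=[cv2.resize(T['color'][185:305,240:350],None,fx=4,fy=4,interpolation=2),cv2.resize(S['color'][205:345,270:410],None,fx=3.43,fy=3.43,interpolation=2)[:480]]
b=cv2.resize(T['color'][245:305,410:480],None,fx=4,fy=4,interpolation=2)
h=480;im=np.zeros((h,800,3),np.uint8);im[:,:340]=a[0][:,:340];w=min(460,a[1].shape[1]);im[:,340:340+w]=a[1][:,:w]
cv2.imwrite('pics/crop.png',im[...,::-1])
E
```

```text
top mat ((480.94598388671875, 281.2803955078125), (145.67300415039062, 146.561279296875), 47.007179260253906)
top bar px [270 216] [312 232] ((550.332763671875, 49.921024322509766), (20.005430221557617, 78.3339614868164), 10.331254005432129)
top probe px [463 281] [463 281] ((452.7324523925781, -284.8871154785156), (0.0, 0.0), 0.0)
scene mat ((482.2095031738281, 282.28729248046875), (146.48660278320312, 148.60452270507812), 19.85682487487793)
scene bar px [330 211] [376 238] ((556.909912109375, 52.98711395263672), (84.25421905517578, 33.36605453491211), 85.1346435546875)
max() iterable argument is empty
top plate ((552.9263916015625, 42.17375946044922), (186.2834930419922, 186.7841796875), 3.385345935821533) ((554.3822021484375, 42.3867073059082), (187.9148406982422, 188.4199676513672), 3.3852922916412354)
scene stirrer px [[314, 210], [278, 303], [377, 331], [391, 281], [386, 269], [391, 263], [393, 272], [403, 232], [389, 228], [387, 239], [376, 238], [371, 282], [360, 298], [332, 302], [316, 284], [322, 211]]
```

View pics/crop.png

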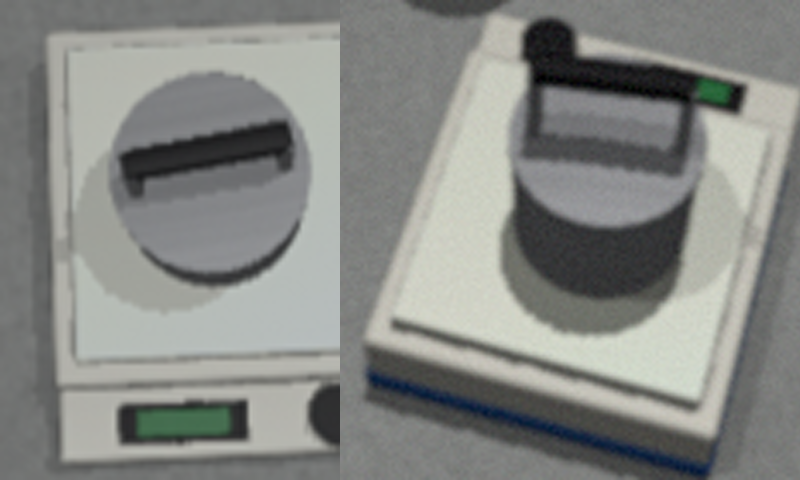

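The crop shows the plate edges clearly, with its left edge at crop (68,50)–(76,357). The bar's far top edge runs from (120,155) to (288,122), and the lid is clear of clutter.

```bash
cat > p.py <<'E'
from m import *
T=frame('top');S=frame('scene')
# plate: less warm than the casing
for n,f,(x0,y0,x1,y1) in(('top',T,(245,185,350,285)),('scene',S,(270,200,410,345))):
    I=cv2.GaussianBlur(f['color'],(3,3),0).astype(int);d=I[...,0]-I[...,2];
    v=I.min(2)
    if n=='top':print('R-B plate/casing',d[265,300],d[255,255],d[278,300],d[210,341],v[265,300],v[255,255])
    else:print('scene',d[310,340],d[316,330],v[310,340])
e=onplane(T,[[270,223.75],[312,215.5]],.232);v=e[0]-e[1];v/=np.linalg.norm(v);mid=e.mean(0)
print('bar len',np.linalg.norm(e[0]-e[1]),'yaw',np.degrees(np.arctan2(-v[0],v[1])),'grip',mid-.007*np.array([v[1],-v[0],0]))
c=onplane(S,[[285.2,298.9],[374.1,323.1],[395.4,242.3],[310.8,220.2]],.075);print('scene plate',c,c.mean(0),np.linalg.norm(c-np.roll(c,1,0),axis=1))
# lid
I=T['color'].astype(int);g=((I.max(2)-I.min(2)<25)&(I.max(2)<185)&(I.max(2)>110)).astype(np.uint8)*255
c=big(g,(262,200,324,252));P=onplane(T,c,.172)[:,:2].astype(np.float32);print('lid',cv2.minEnclosingCircle(P),c.min(0),c.max(0))
# probe crop + stand
a=[cv2.resize(f['color'][y:y+60,x:x+50],None,fx=8,fy=8,interpolation=2) for f,x,y in((T,425,245),(S,180,140))]
cv2.imwrite('pics/crop2.png',np.hstack(a)[...,::-1])
E
python3 p.py
```

```text
R-B plate/casing -3 8 6 2 182 167
scene 6 11 199
bar len 0.07910094197188264 yaw 12.29981608890771 grip [0.55127221 0.04912056 0.232     ]
scene plate [[ 0.64777266 -0.03316747  0.075     ]
 [ 0.6372019   0.13234235  0.075     ]
 [ 0.46503394  0.12227713  0.075     ]
 [ 0.47351522 -0.04896033  0.075     ]] [0.55588093 0.04312292 0.075     ] [0.17497162 0.16584704 0.17246193 0.17144737]
lid ((0.5570178031921387, 0.0635194331407547), 0.06870896369218826) [262 200] [318 251]
```

View pics/crop2.png

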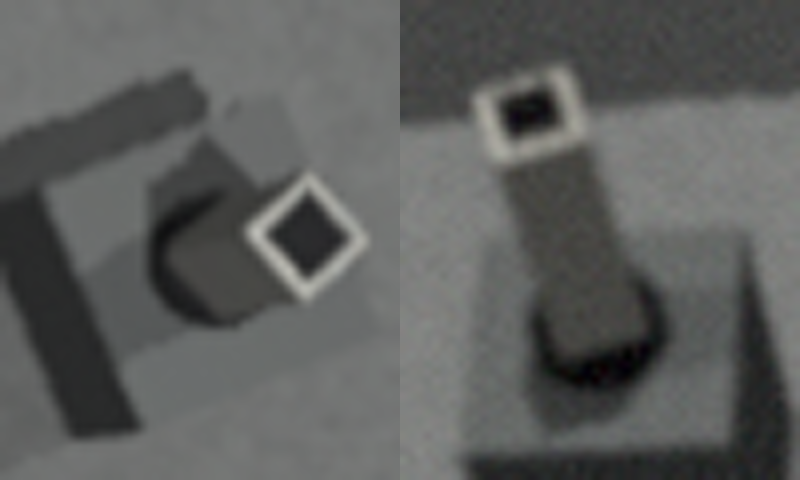

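The probe's top square has top-crop corners (307,172), (370,240), (308,302), (244,236) and scene-crop corners (472,95), (573,65), (588,138), (495,165).

```bash
python3 - <<'E'
from m import *
T=frame('top');S=frame('scene')
def show(n,P):
    v=P-np.roll(P,1,0); print(n,P.mean(0).round(4),'sides',np.linalg.norm(v,axis=1).round(4),'yaws',(np.degrees(np.arctan2(v[:,1],v[:,0]))%90).round(1))
a=np.array([[307,172],[370,240],[308,302],[244,236]])/8+[425,245]
b=np.array([[472,95],[573,65],[588,138],[495,165]]);b=(b-[400,0])/8+[180,140]
show('probe top',onplane(T,a,.175));show('probe scene',onplane(S,b,.175))
# stand top top-face in scene crop
b=np.array([[482,235],[745,230],[727,445],[465,455]]);b=(b-[400,0])/8+[180,140]
show('stand scene',onplane(S,b,.085))
print('lid c',onplane(T,[[292.5,227.75]],.172))
show('casing front rect incl',onplane(T,np.array([[257,197.5],[259,274.3],[338.5,274.5],[335.6,195.5]]),.075))
# plate right edges by profile
I=T['color'].astype(int)
for y in(205,235,265):
    print(y,[(x,I[y,x,0]-I[y,x,2],I[y,x].sum()//3) for x in range(328,345)])
E
```

```text
probe top [ 0.4651 -0.286   0.175 ] sides [0.0226 0.0225 0.022  0.0223] yaws [44.7 43.  44.1 44.4]
probe scene [ 0.4669 -0.2834  0.175 ] sides [0.0233 0.0252 0.0237 0.0229] yaws [41.6 40.9 35.9 40.3]
stand scene [ 0.4666 -0.2837  0.085 ] sides [0.0709 0.0699 0.0689 0.0672] yaws [24.2 20.7 22.  22.2]
lid c [[0.55245398 0.04937644 0.172     ]]
casing front rect incl [0.5523 0.0412 0.075 ] sides [0.1697 0.1657 0.168  0.1709] yaws [2.5 3.2 0.8 2.6]
205 [(328, np.int64(3), np.int64(183)), (329, np.int64(3), np.int64(183)), (330, np.int64(2), np.int64(183)), (331, np.int64(2), np.int64(183)), (332, np.int64(1), np.int64(183)), (333, np.int64(2), np.int64(183)), (334, np.int64(0), np.int64(182)), (335, np.int64(4), np.int64(150)), (336, np.int64(7), np.int64(169)), (337, np.int64(7), np.int64(173)), (338, np.int64(7), np.int64(173)), (339, np.int64(6), np.int64(171)), (340, np.int64(6), np.int64(152)), (341, np.int64(1), np.int64(119)), (342, np.int64(-1), np.int64(113)), (343, np.int64(-1), np.int64(116)), (344, np.int64(0), np.int64(116))]
235 [(328, np.int64(-1), np.int64(184)), (329, np
[... 469 characters left out ...]
3), np.int64(115)), (343, np.int64(0), np.int64(112)), (344, np.int64(-1), np.int64(113))]
265 [(328, np.int64(-6), np.int64(186)), (329, np.int64(-7), np.int64(185)), (330, np.int64(-6), np.int64(186)), (331, np.int64(-6), np.int64(186)), (332, np.int64(-6), np.int64(185)), (333, np.int64(-6), np.int64(185)), (334, np.int64(-7), np.int64(185)), (335, np.int64(-7), np.int64(186)), (336, np.int64(-8), np.int64(186)), (337, np.int64(-8), np.int64(184)), (338, np.int64(2), np.int64(151)), (339, np.int64(7), np.int64(174)), (340, np.int64(7), np.int64(178)), (341, np.int64(7), np.int64(179)), (342, np.int64(7), np.int64(178)), (343, np.int64(6), np.int64(145)), (344, np.int64(1), np.int64(105))]
```

```bash
cat > go.py <<'E'
import sys
from h import *
from scipy.spatial.transform import Rotation as Ro
# usage: go.py x y z [yaw] -> shift in tool axes mm, turn rad
a=[float(v) for v in sys.argv[1:]];o=manip.get_obs();R=Ro.from_euler('xyz',o['orientation'],degrees=True).as_matrix()
print('t',o['t'],'tcp',o['tcp_pos'].round(4),'rpy',o['orientation'].round(2),'F',o['ft_force'].round(1),'w',round(o['width'],3),'g',o['grasp_force'],'j7',round(o['joints'][6],1))
if len(a)>=3:
    print('shift',(R.T@(np.array(a[:3])-o['tcp_pos'])*1000).round(1),'turn',np.radians(-((a[3]-o['orientation'][2]+180)%360-180)).round(3) if len(a)>3 else '')
E
python3 go.py .552 .050 .31 102
```

```text
t 0.4 tcp [ 0.2965 -0.6063  0.2562] rpy [-179.99    0.     26.06] F [-0.5  0.3 -0.9] w 1.0 g 0.0 j7 -4.7
shift [ 517.8 -477.4  -53.7] turn -1.325
```

{"name": "move_arm", "arguments": {"translation": [[0, 0, -54], [43, -40, -54], [86, -80, -54], [129, -119, -54], [172, -159, -54], [216, -199, -54], [259, -239, -54], [302, -279, -54], [345, -318, -54], [388, -358, -54], [431, -398, -54], [475, -438, -54]], "yaw": [0, -0.1, -0.22, -0.35, -0.48, -0.6, -0.75, -0.87, -1.0, -1.12, -1.22, -1.325], "fingers": -1, "newtons": 60}}

```text
t: 1.9
tcp_pos: [0.5313, -0.0027, 0.3107]
orientation: [179.9, 0.1, 102.1]
ft_force: [1.3, 0.5, -0.3]
width: 1.006
grasp_force: 0.0
```

```bash
python3 go.py .552 .050 .231 102
```

```text
t 1.9 tcp [ 0.5313 -0.0027  0.3107] rpy [1.7995e+02 5.0000e-02 1.0213e+02] F [ 1.3  0.5 -0.3] w 1.006 g 0.0 j7 -0.3
shift [47.3 31.2 79.7] turn 0.002
```

{"name": "move_arm", "arguments": {"translation": [[24, 16, 0], [47, 31, 0], [47, 31, 0], [47, 31, 20], [47, 31, 40], [47, 31, 60], [47, 31, 72], [47, 31, 80], [47, 31, 80]], "yaw": [0, 0, 0, 0, 0, 0, 0, 0, 0]}}

```text
t: 3.02
tcp_pos: [0.5513, 0.0478, 0.2302]
orientation: [-180.0, 0.0, 102.0]
ft_force: [0.5, 0.4, 0.3]
width: 1.004
grasp_force: 0.0
```

```bash
python3 go.py .552 .050 .231 102; python3 - <<'E'
from h import *
S=frame('scene')['color'];T=frame('top')['color']
cv2.imwrite('pics/g.png',np.hstack([cv2.resize(S[160:310,270:420],(400,400)),cv2.resize(T[170:320,220:370],(400,400))])[...,::-1])
E
```

```text
t 3.025 tcp [0.5513 0.0478 0.2302] rpy [-1.7998e+02  1.0000e-02  1.0195e+02] F [0.5 0.4 0.3] w 1.004 g 0.0 j7 -9.9
shift [ 2.   1.1 -0.8] turn -0.001
```

View pics/g.png

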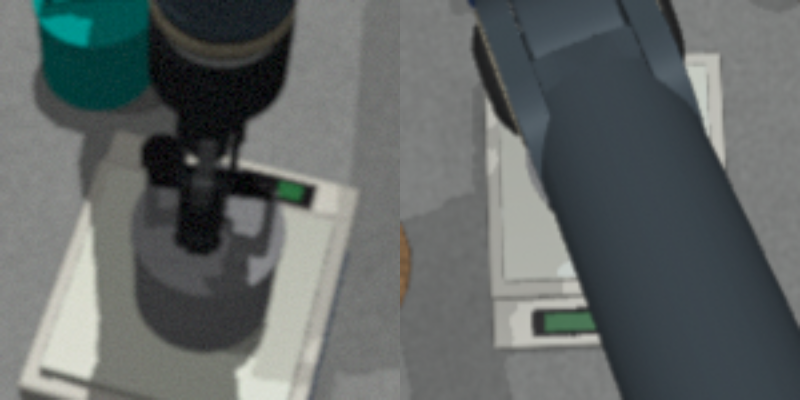

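The gripper straddles the middle of the bar (scene crop around (200,190)), so I'll close on it.

{"name": "move_arm", "arguments": {"translation": [[2, 1, 0], [2, 1, 0], [2, 1, 0], [2, 1, 0], [2, 1, 0], [2, 1, 0], [2, 1, 0], [2, 1, 0], [2, 1, 0], [2, 1, 0], [2, 1, 0], [2, 1, 0]], "yaw": [0, 0, 0, 0, 0, 0, 0, 0, 0, 0, 0, 0], "fingers": 1, "newtons": 80}}

```text
t: 4.62
tcp_pos: [0.5522, 0.0504, 0.2305]
orientation: [180.0, 0.0, 102.0]
ft_force: [2.0, 0.5, 3.1]
width: 0.15
grasp_force: 78.7
```

{"name": "move_arm", "arguments": {"translation": [[0, 0, -3], [0, 0, -8], [0, 0, -16], [0, 0, -26], [0, 0, -36], [0, 0, -46], [0, 0, -54], [0, 0, -60], [0, 0, -60]], "yaw": [0, 0, 0, 0, 0, 0, 0, 0, 0]}}

```text
t: 5.75
tcp_pos: [0.5522, 0.0504, 0.2908]
orientation: [179.9, 0.0, 102.0]
ft_force: [-0.1, -0.3, -3.3]
width: 0.146
grasp_force: 78.0
```

```bash
python3 go.py .4815 .2818 .291 115
```

```text
t 5.75 tcp [0.5522 0.0504 0.2908] rpy [1.7995e+02 1.0000e-02 1.0198e+02] F [-0.1 -0.3 -3.3] w 0.146 g 77.96507120132446 j7 -7.8
shift [241.  -21.2  -0.3] turn -0.227
```

{"name": "move_arm", "arguments": {"translation": [[6, 0, -2], [22, -1, -5], [45, -3, -5], [70, -5, -5], [95, -8, -5], [120, -10, -5], [145, -12, -5], [170, -13, -5], [195, -14, -5], [218, -14, -5], [234, -14, -5], [240, -14, -5]], "yaw": [0, 0, 0, 0, 0, 0, 0, 0, 0, 0, 0, 0]}}

```text
t: 7.25
tcp_pos: [0.4877, 0.2837, 0.2953]
orientation: [-180.0, -0.0, 102.1]
ft_force: [0.1, 0.3, -4.9]
width: 0.145
grasp_force: 78.0
```

```bash
python3 go.py .487 .282 .163; python3 - <<'E'
from h import *
f=frame('scene');S=f['color'];T=frame('top')
print('decoy handle',onplane(T,[[172,323],[187,362]],.15),'spot',onplane(T,[[0,0]],.075))
cv2.imwrite('pics/p.png',np.hstack([cv2.resize(S[130:330,380:580],(400,400)),cv2.resize(T['color'][180:380,120:320],(400,400))])[...,::-1])
E
```

```text
t 7.25 tcp [0.4877 0.2837 0.2953] rpy [-1.7999e+02 -2.0000e-02  1.0211e+02] F [ 0.1  0.3 -4.9] w 0.145 g 77.95621275901794 j7 -34.8
shift [ -1.6  -1.  132.3] turn 
decoy handle [[0.36318184 0.2821344  0.15      ]
 [0.28870082 0.24954813 0.15      ]] spot [[1.11085448 0.77092657 0.075     ]]
```

View pics/p.png

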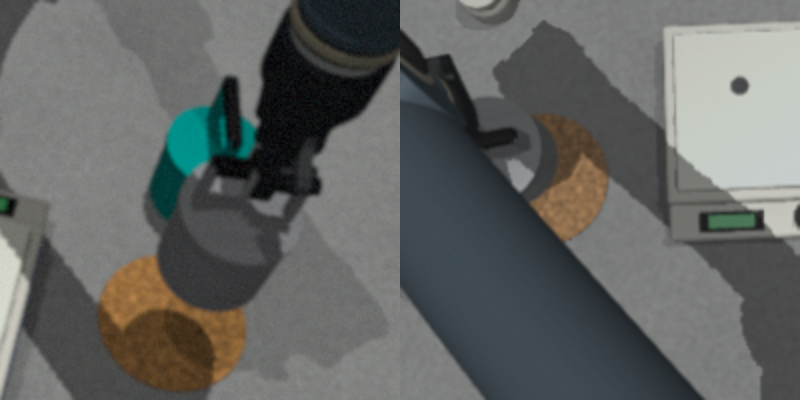

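The canister hangs upright above the mat, and the spot shows in the top view at about (289,222).

{"name": "move_arm", "arguments": {"translation": [[-1, -1, 8], [-1, -1, 24], [-1, -1, 42], [-1, -1, 60], [-1, -1, 78], [-1, -1, 95], [-1, -1, 108], [-1, -1, 118], [-1, -1, 125], [-1, -1, 129], [-1, -1, 130], [-1, -1, 130]], "yaw": [0, 0, 0, 0, 0, 0, 0, 0, 0, 0, 0, 0]}}

```text
t: 8.85
tcp_pos: [0.4879, 0.2812, 0.1656]
orientation: [180.0, -0.0, 102.0]
ft_force: [0.3, 0.5, -5.1]
width: 0.143
grasp_force: 78.0
```

{"name": "move_arm", "arguments": {"translation": [[0, 0, 1], [0, 0, 2], [0, 0, 2.5], [0, 0, 3], [0, 0, 3], [0, 0, 3]], "yaw": [0, 0, 0, 0, 0, 0]}}

```text
t: 9.6
tcp_pos: [0.4878, 0.281, 0.1623]
orientation: [180.0, 0.0, 102.0]
ft_force: [-0.3, 0.6, -4.5]
width: 0.145
grasp_force: 78.0
```

{"name": "move_arm", "arguments": {"translation": [[0, 0, 0.5], [0, 0, 1], [0, 0, 1.3], [0, 0, 1.6], [0, 0, 1.6], [0, 0, 1.6]], "yaw": [0, 0, 0, 0, 0, 0]}}

```text
t: 10.35
tcp_pos: [0.4882, 0.2811, 0.1614]
orientation: [179.9, 0.0, 102.0]
ft_force: [-0.0, -2.0, 5.8]
width: 0.147
grasp_force: 79.3
```

Contact made: the vertical force swung from -4.5 N to +5.8 N. Releasing.

{"name": "move_arm", "arguments": {"translation": [[0, 0, 0], [0, 0, 0], [0, 0, 0], [0, 0, 0], [0, 0, 0], [0, 0, 0], [0, 0, 0], [0, 0, 0]], "yaw": [0, 0, 0, 0, 0, 0, 0, 0], "fingers": -0.2}}

```text
t: 11.35
tcp_pos: [0.4878, 0.281, 0.1607]
orientation: [180.0, 0.0, 102.0]
ft_force: [-0.0, 0.1, 0.3]
width: 0.602
grasp_force: 0.0
```

{"name": "move_arm", "arguments": {"translation": [[0, 0, -4], [0, 0, -12], [0, 0, -25], [0, 0, -45], [0, 0, -70], [0, 0, -95], [0, 0, -120], [0, 0, -140], [0, 0, -140]], "yaw": [0, 0, 0, 0, 0, 0, 0, 0, 0]}}

```text
t: 12.48
tcp_pos: [0.4883, 0.2819, 0.303]
orientation: [179.7, -0.1, 102.0]
ft_force: [0.1, 0.3, -0.6]
width: 0.601
grasp_force: 0.0
```

```bash
python3 go.py .466 -.285 .32 43.5
```

```text
t 12.475 tcp [0.4883 0.2819 0.303 ] rpy [ 1.7975e+02 -7.0000e-02  1.0198e+02] F [ 0.1  0.3 -0.6] w 0.601 g 0.0 j7 -34.5
shift [-549.9 -139.4  -18.2] turn 1.021
```

{"name": "move_arm", "arguments": {"translation": [[-20, -5, -18], [-65, -16, -18], [-115, -29, -18], [-167, -42, -18], [-219, -55, -18], [-271, -69, -18], [-323, -82, -18], [-375, -95, -18], [-427, -108, -18], [-479, -121, -18], [-525, -133, -18], [-550, -139, -18]], "yaw": [0.02, 0.1, 0.2, 0.3, 0.4, 0.5, 0.6, 0.7, 0.8, 0.9, 0.98, 1.02], "fingers": -1}}

```text
t: 13.98
tcp_pos: [0.4648, -0.2882, 0.3178]
orientation: [-179.9, 0.0, 43.3]
ft_force: [0.8, 0.9, -0.4]
width: 1.003
grasp_force: 0.0
```

```bash
python3 go.py .466 -.285 .146 43.5; python3 - <<'E'
from h import *
for n,r in(('top',(245,185,350,280)),('scene',(290,200,410,340))):
    f=frame(n);I=f['color'];x0,y0,x1,y1=r
    m=(I.max(2)<110).astype(np.uint8)*255; k=np.zeros_like(m);k[y0:y1,x0:x1]=m[y0:y1,x0:x1]
    for c in cv2.findContours(k,0,1)[0]:
        if 20<cv2.contourArea(c)<300:
            M=cv2.moments(c);p=[M['m10']/M['m00'],M['m01']/M['m00']];P=onplane(f,c.reshape(-1,2),.075)
            print(n,p,onplane(f,[p],.075),np.ptp(P,axis=0))
f=frame('scene');T=frame('top')
cv2.imwrite('pics/q.png',np.hstack([cv2.resize(f['color'],(400,300)),cv2.resize(T['color'],(400,300))])[...,::-1])
E
```

```text
t 13.975 tcp [ 0.4648 -0.2882  0.3178] rpy [-1.7992e+02  5.0000e-02  4.3270e+01] F [ 0.8  0.9 -0.4] w 1.003 g 0.0 j7 -22.6
shift [  3.2  -1.3 171.8] turn -0.004
top [289.5, 222.5] [[0.5791135  0.05896968 0.075     ]] [0.015313   0.01513096 0.        ]
top [249.70340681362725, 237.57114228456913] [[0.54505379 0.14309635 0.075     ]] [0.16780745 0.01812265 0.        ]
scene [330.95522388059703, 311.55721393034827] [[0.64252604 0.05311879 0.075     ]] [0.0115098 0.1546168 0.       ]
scene [345.53725490196075, 282.47450980392153] [[0.57900796 0.05916291 0.075     ]] [0.01542029 0.01541419 0.        ]
scene [370.680608365019, 229.66413181242078] [[0.45406235 0.06888421 0.075     ]] [2.36221740e-02 6.58482770e-02 1.11022302e-16]
scene [330.78616352201254, 217.12309074573224] [[ 0.45321966 -0.01420555  0.075     ]] [3.43875157e-02 3.26703150e-02 2.22044605e-16]
```

View pics/q.png

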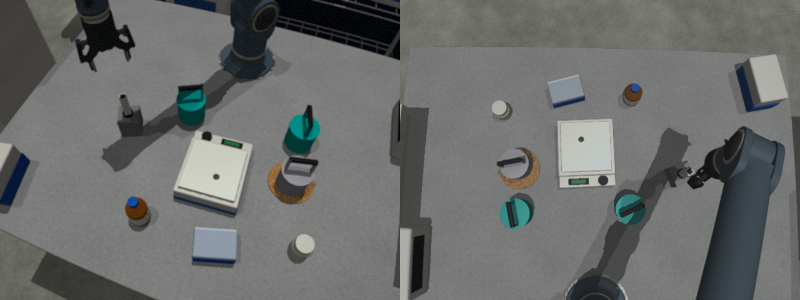

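The canister stands upright on the mat. The spot reads (0.579, 0.059) in both views, and the gripper is above the probe.

{"name": "move_arm", "arguments": {"translation": [[2, -1, 0], [2, -1, 25], [2, -1, 60], [2, -1, 95], [2, -1, 125], [2, -1, 148], [2, -1, 162], [2, -1, 171], [2, -1, 172], [2, -1, 172]], "yaw": [0, 0, 0, 0, 0, 0, 0, 0, 0, 0]}}

```text
t: 15.42
tcp_pos: [0.4671, -0.2839, 0.1474]
orientation: [179.9, -0.0, 43.5]
ft_force: [-0.3, 0.4, 0.7]
width: 1.001
grasp_force: 0.0
```

```bash
python3 go.py .466 -.285 .146 43.5
```

```text
t 15.425 tcp [ 0.4671 -0.2839  0.1474] rpy [ 1.7992e+02 -2.0000e-02  4.3540e+01] F [-0.3  0.4  0.7] w 1.001 g 0.0 j7 -26.2
shift [-1.6  0.   1.4] turn 0.001
```

{"name": "move_arm", "arguments": {"translation": [[-1, 0, 1], [-1, 0, 1], [-1, 0, 1], [-1, 0, 1], [-1, 0, 1], [-1, 0, 1], [-1, 0, 1], [-1, 0, 1], [-1, 0, 1], [-1, 0, 1]], "yaw": [0, 0, 0, 0, 0, 0, 0, 0, 0, 0], "fingers": 1, "newtons": 60}}

```text
t: 16.68
tcp_pos: [0.4661, -0.2845, 0.146]
orientation: [180.0, -0.0, 43.5]
ft_force: [0.1, 0.4, 4.6]
width: 0.273
grasp_force: 59.3
```

{"name": "move_arm", "arguments": {"translation": [[0, 0, -3], [0, 0, -10], [0, 0, -20], [0, 0, -32], [0, 0, -45], [0, 0, -58], [0, 0, -72], [0, 0, -86], [0, 0, -100], [0, 0, -112], [0, 0, -120], [0, 0, -120]], "yaw": [0, 0, 0, 0, 0, 0, 0, 0, 0, 0, 0, 0]}}

```text
t: 18.18
tcp_pos: [0.4662, -0.2846, 0.2663]
orientation: [179.9, -0.0, 43.5]
ft_force: [0.2, 0.2, -1.1]
width: 0.279
grasp_force: 58.8
```

```bash
python3 go.py .579 .059 .266 43.5; python3 - <<'E'
from h import *
f=frame('scene');T=frame('top')
print(proj(f,[[.466,-.2845,.135],[.466,-.2845,.205],[.466,-.2845,.295]]))
cv2.imwrite('pics/r.png',np.hstack([cv2.resize(f['color'][60:260,120:320],(400,400)),cv2.resize(T['color'][200:350,380:530],(400,400))])[...,::-1])
E
```

```text
t 18.175 tcp [ 0.4662 -0.2846  0.2663] rpy [ 1.7994e+02 -2.0000e-02  4.3530e+01] F [ 0.2  0.2 -1.1] w 0.279 g 58.78257215023041 j7 -23.5
shift [ 3.184e+02 -1.714e+02  2.000e-01] turn 0.001
[[200.42783642 166.95574226]
 [192.87099742 143.55920242]
 [181.80636919 108.99789115]]
```

View pics/r.png

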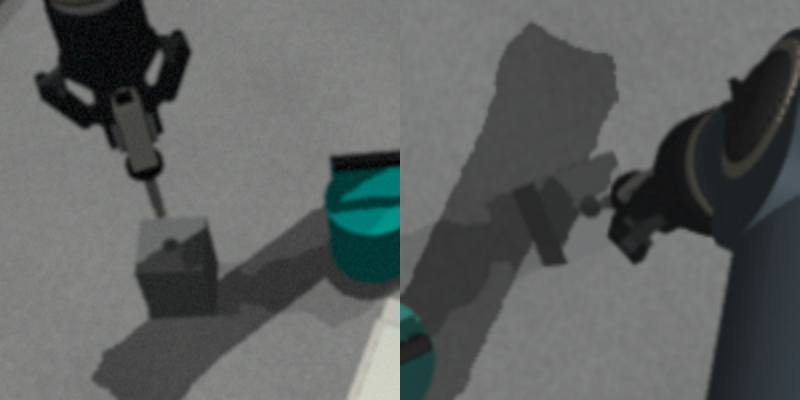

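The probe is clear of the stand and upright. Its foot is at scene pixel (200,167), as predicted.

{"name": "move_arm", "arguments": {"translation": [[8, -4, 0], [30, -16, 0], [62, -33, 0], [95, -51, 0], [130, -70, 0], [165, -89, 0], [200, -108, 0], [235, -127, 0], [268, -144, 0], [296, -159, 0], [312, -168, 0], [318, -171, 0]], "yaw": [0, 0, 0, 0, 0, 0, 0, 0, 0, 0, 0, 0]}}

```text
t: 19.77
tcp_pos: [0.5785, 0.0596, 0.2654]
orientation: [-180.0, 0.0, 43.6]
ft_force: [0.8, 0.3, -1.7]
width: 0.27
grasp_force: 58.8
```

```bash
python3 go.py .579 .059 .216 43.5
```

```text
t 19.775 tcp [0.5785 0.0596 0.2654] rpy [-1.7997e+02  3.0000e-02  4.3630e+01] F [ 0.8  0.3 -1.7] w 0.27 g 58.794071674346924 j7 -64.4
shift [-0.1  0.8 49.4] turn 0.002
```

{"name": "move_arm", "arguments": {"translation": [[0, 0.5, 8], [0, 0.5, 20], [0, 0.5, 32], [0, 0.5, 42], [0, 0.5, 48], [0, 0.5, 50], [0, 0.5, 50]], "yaw": [0, 0, 0, 0, 0, 0, 0]}}

```text
t: 20.65
tcp_pos: [0.5792, 0.0583, 0.2159]
orientation: [180.0, -0.0, 43.5]
ft_force: [0.2, 0.3, -1.8]
width: 0.273
grasp_force: 58.8
```

```bash
python3 go.py .579 .059 .206; python3 - <<'E'
from h import *
f=frame('scene');t=manip.get_obs()['tcp_pos']
print(proj(f,[[t[0],t[1],t[2]-.131],[.579,.059,.075]]))
cv2.imwrite('pics/s.png',cv2.resize(f['color'][240:310,310:390],(640,560),interpolation=2)[...,::-1])
E
```

```text
t 20.65 tcp [0.5792 0.0583 0.2159] rpy [ 1.7998e+02 -2.0000e-02  4.3540e+01] F [ 0.2  0.3 -1.8] w 0.273 g 58.79361033439636 j7 -65.7
shift [ 0.4 -0.6  9.9] turn 
[[345.26772843 280.09062374]
 [345.45499895 282.44359649]]
```

View pics/s.png

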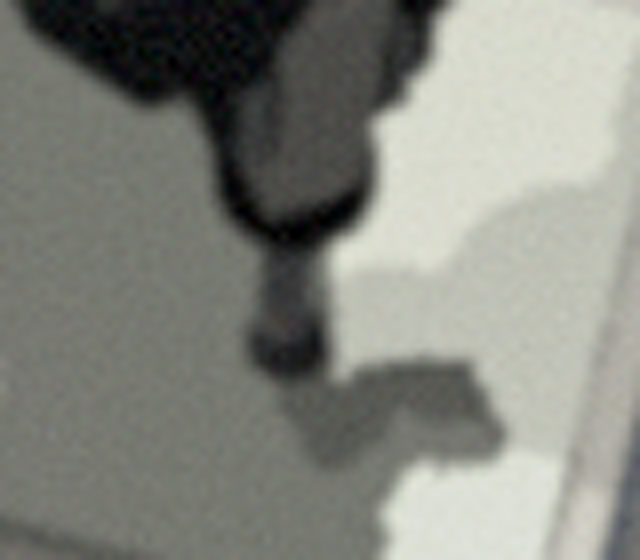

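The foot is just above the spot, with the stem at crop x≈262–328 and the spot at x≈245–330. I'll check the lateral offset numerically.

```bash
python3 - <<'E'
from h import *
t=manip.get_obs()['tcp_pos']
for n in('scene',):
    f=frame(n);I=f['color'].astype(int).sum(2)//3
    print('axis',[(round(z,3),proj(f,[[.579,.0585,z]]).round(1).tolist()) for z in(.085,.1,.12,.14)])
    print('   ',list(range(336,356)))
    for y in range(266,290): print(y,I[y,336:356].tolist())
E
```

```text
axis [(0.085, [[345.4, 280.0]]), (0.1, [[345.7, 276.4]]), (0.12, [[346.2, 271.4]]), (0.14, [[346.7, 266.2]])]
    [336, 337, 338, 339, 340, 341, 342, 343, 344, 345, 346, 347, 348, 349, 350, 351, 352, 353, 354, 355]
266 [108, 90, 52, 27, 11, 14, 36, 54, 58, 52, 51, 43, 30, 25, 14, 13, 14, 16, 49, 111]
267 [113, 103, 72, 44, 20, 7, 20, 28, 36, 32, 24, 5, 9, 17, 4, 4, 18, 36, 85, 143]
268 [114, 112, 100, 80, 46, 16, 16, 11, 2, 21, 5, 0, 15, 2, 10, 26, 53, 88, 136, 176]
269 [119, 116, 115, 101, 78, 53, 32, 14, 17, 0, 11, 8, 16, 20, 39, 77, 116, 154, 178, 206]
270 [114, 122, 117, 115, 99, 87, 66, 44, 21, 23, 22, 18, 21, 38, 75, 127, 172, 198, 210, 214]
271 [118, 116, 118, 117, 117, 109, 94, 60, 36, 35, 34, 40, 55, 73, 110, 162, 201, 217, 219, 216]
272 [118, 116, 118, 119, 119, 112, 95, 67, 51, 52, 52, 48, 70, 93, 126, 175, 210, 220, 212, 211]
273 [122, 117, 117, 119, 116, 112, 88, 66, 58, 56, 59, 58, 70, 97, 130, 174, 205, 213, 202, 201]
274 [118, 115, 119, 118, 117, 109, 90, 63, 56, 54, 52, 65, 77, 101, 125, 168, 198, 202, 196, 192]
275 [119, 118, 118, 116, 118, 107, 87, 61, 56, 56, 55, 
[... 678 characters left out ...]
 36, 65, 118, 164, 184, 188, 188]
283 [116, 118, 117, 111, 95, 63, 45, 41, 44, 42, 35, 29, 26, 34, 62, 119, 161, 187, 193, 186]
284 [116, 118, 118, 111, 98, 73, 45, 36, 36, 33, 29, 18, 25, 33, 59, 107, 156, 178, 185, 177]
285 [117, 113, 122, 114, 103, 88, 64, 49, 38, 35, 25, 30, 36, 44, 69, 98, 144, 168, 163, 150]
286 [115, 116, 119, 119, 112, 100, 82, 66, 47, 34, 38, 45, 46, 58, 74, 102, 137, 147, 128, 107]
287 [115, 116, 117, 113, 117, 115, 107, 93, 77, 69, 56, 63, 67, 75, 80, 100, 121, 126, 109, 86]
288 [119, 116, 121, 115, 118, 115, 117, 115, 97, 85, 86, 83, 84, 85, 88, 91, 106, 117, 110, 95]
289 [117, 116, 121, 120, 112, 115, 119, 115, 109, 90, 90, 93, 87, 86, 85, 87, 98, 112, 111, 100]
```

{"name": "move_arm", "arguments": {"translation": [[0, 0, 2], [0, 0, 4], [0, 0, 6], [0, 0, 8], [0, 0, 9], [0, 0, 9], [0, 0, 9], [0, 0, 9]], "yaw": [0, 0, 0, 0, 0, 0, 0, 0]}}

```text
t: 21.75
tcp_pos: [0.5791, 0.0582, 0.2068]
orientation: [180.0, -0.0, 43.5]
ft_force: [-0.4, -0.9, -2.1]
width: 0.279
grasp_force: 58.8
```

{"name": "move_arm", "arguments": {"translation": [[0, 0, 1], [0, 0, 2], [0, 0, 3], [0, 0, 3], [0, 0, 3], [0, 0, 3]], "yaw": [0, 0, 0, 0, 0, 0]}}

```text
t: 22.5
tcp_pos: [0.5792, 0.0582, 0.2039]
orientation: [180.0, -0.0, 43.5]
ft_force: [-0.8, 0.8, 0.9]
width: 0.276
grasp_force: 58.9
```

```bash
python3 - <<'E'
from h import *
L=[]
for i in range(10):
    manip.grab_frame('scene');o=manip.get_obs();L.append([*o['ft_force'],*o['tcp_pos']])
print(np.mean(L,0).round(4),o['t'])
E
```

```text
[0.0089 0.1086 1.2208 0.5791 0.0582 0.2038] 23.0
```

{"name": "move_arm", "arguments": {"translation": [[0, 0, 1], [0, 0, 2], [0, 0, 2], [0, 0, 2], [0, 0, 2], [0, 0, 2]], "yaw": [0, 0, 0, 0, 0, 0]}}

```text
t: 23.75
tcp_pos: [0.5791, 0.0582, 0.2018]
orientation: [180.0, -0.0, 43.5]
ft_force: [0.1, 0.5, 3.3]
width: 0.277
grasp_force: 59.2
```

```bash
python3 - <<'E'
from h import *
L=[]
for i in range(10):
    f=manip.grab_frame('scene');o=manip.get_obs();L.append([*o['ft_force'],*o['tcp_pos']])
m=np.mean(L,0);print(m.round(4),o['t'],o['orientation'])
m0=(f['color'][...,0].astype(int)-f['color'][...,2]>50)
cv2.imwrite('pics/z.png',f['color'][...,::-1])
if 1.6<m[2]<3.6: print(manip.close_job())
E
```

```text
[0.5032 0.0175 2.4131 0.5791 0.0582 0.2018] 24.25 [ 1.79986246e+02 -1.39825368e-02  4.35356509e+01]
the job is handed in; nothing more can be done
None
```

The canister is upright on the cork mat and released, and I handed the job in at 24 s still holding the probe upright on the dark spot, its foot pushed in by about 4 of its 8 mm (about 3.9 N).

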